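Strip a setting jig: unlatch, lift the plate off its dowels, unload, file the plate

ROBOT

A 6-joint arm with a two-finger parallel gripper is mounted at the origin on a cart in front of the work surface, level with it; the furniture and walls round the work are solid. World frame = base frame: x ahead of the robot, y to its left, z up, the work surface at z = 0. Lengths are in m, angles in rad, forces in N, time in s.
With the tool pointing down it reaches from about 0.375 to 0.975 m from the base axis. Payload 3.8 kg.
Tool frame: the origin (TCP) lies at the very end of the fingers, on their centre line; the grasp point (between the pads) lies 19 mm behind it; z points along the fingers, y is the line along which they close (so a half turn about z gives the same grasp; the last joint's range is limited). The gripper opens to 85 mm and grips with 20 to 120 N. Pads are 22 mm wide; open, the fingers measure 114 mm over their backs; the gripper's body (76 mm by 85 mm) begins 54 mm behind the grasp point. The pads swing forward as they close: fully open they stand 13 mm farther back than shut.
Start: joints at [1.151, 0.264, 1.604, -0, 1.274, -0.037], TCP at [0.252, 0.626, 0.231] pointing down, gripper open.
Joint ranges: [-2.63, 2.63], [-0.94, 2.18], [0.31, 2.57], [-1.31, 4.45], [0, 2.66], [-2.55, 2.55]. Speed limits (rad/s): [2.57, 2.57, 3.14, 3.14, 3.14, 3.14].

INTERFACE

Orientations are given as a rotation vector (axis times angle).
In Python, from workcell import bot gives the robot as it stands. The module is installed in compiled form; this text tells all that it offers.
- The arm moves only by the shell command python3 -m jog FILE [OPENING] [FORCE], which reads ROWS from the file FILE. ROWS is a JSON list that holds a single list of rows (three levels of brackets), with 1 to 5 rows, each of 4 numbers: dx, dy, dz in m, then a turn about the tool's z in rad; each row shifts and turns the commanded pose from where the row before left it, along the tool's axes as they then stand; what a row does not reach is not made up. A row lasts 1/8 s, in which the tool goes at most 0.0625 m and 0.188 rad, less where a joint would pass 70% of its speed; a pose out of reach is approached as far as the arm can. OPENING is the opening from 0.0 (shut) to 1.0 (fully open), set as the command begins (- or left out keeps the last). The fingers move at their own pace and stop on an object; FORCE is the grip in N (left out, the last holds). Time passes only in rows, so rows that do not move let the fingers close. It prints the time, the measured TCP pose, the force, the opening and the grip force at its end. Input that does not fit is refused with a message, and nothing moves.
- bot.read_state(): the state, without advancing time (a new reading comes with each control period).
- bot.read_camera(name): name is "scene" or "top"; returns the picture (480x640x3 uint8, red, green, blue); there is no depth.
- bot.camera_info(name): a dict with "intrinsics" (3x3 intrinsics, pixels), "extrinsics" (4x4, takes a point from camera to world coordinates). Camera axes: x right, y down, z forward; pixel columns grow to the right and rows downward; lengths in m; the calibration is good to about 2 mm. A picture is of the moment at which its call begins. camera_info takes no time and is no camera call.
- bot.finish_job(): hands the job in; it is judged then, once.
Trained networks look in the newest picture that a camera, given by its name, has taken for a name from the list of things; names that differ only in an ending like _2 or _b are one class to them, and where a whole thing is asked for, a point or a joint stands for the part that bears it (a point fixed in the world has none). Each returns a list of dicts, best first, with "conf" (0 to 1); they miss things now and then, are a little off and sometimes report something else, mostly with a low value. They report only what shows in the picture. A call takes as long as a camera call.
- bot.search_frame(camera, thing): "box" ([left, top, right, bottom] in pixels, round what is visible of it).
- bot.regions_of(camera, thing): "pixels" (480x640 bool, what is visible of it) and "box" ([left, top, right, bottom] in pixels, round what is visible of it).
- bot.spot_point(camera, thing): "pixel" ([row, column] in pixels: a listed point, or the origin of a listed thing).
The state is a dict: "time": time; "q": joint angles; "joint_vel": joint speeds; "joint_torque": joint torques, N m; "tool_pos": TCP position; "tcp_rot": TCP orientation; "wrist_force": force on the tool from outside, world axes, zero at the start; "torque": the same for the moment, N m; "width": opening from 0.0 (shut) to 1.0 (fully open); "grip_force": force on a finger pad.
Only numpy, scipy, OpenCV 4.12 (cv2) and the standard library are available. Lean on these libraries where they do the work, as an engineer would, in place of code of your own. Each camera call takes 0.05 s, during which the arm holds its last target. There are 200 camera calls.

TASK

The union in the setting jig has set. Swing the red strap clear of the plate, lift the jig plate straight up off its two dowels, keeping it level so it does not bind, and park it flat across the two rails of the cradle; then stand the brass union upright in the blue tray. Last, take the parked plate again and file it on end, fully home, in the empty front pocket of the leaning rack with its handle facing out to the front. Set things down without dropping them, and leave everything else around undisturbed.

Things in the scene. Friction and masses are not known exactly. Their poses are not given: they have to be found in the camera images.
- jig: Fixed setting jig: dark steel base 200 (x) x 104 (y) x 22 mm, origin at the centre of its underside. Two 18 mm pillars at x = -45 and +45 mm, y = 0: the plate rests on their shoulders 50 mm above the origin, and a 10 mm dowel rises from each to 74 mm. Between them the union stands in a round recess, floor at 14 mm, rim at 22 mm.
- strap (a joint): Red swing strap, rad. 0: it points to the jig's -y, over the plate's +x end (2 mm above), holding it down; grows anticlockwise from above: at 1.57 it points to the jig's +x, clear of the plate; stop at 2.0. Starts at 0 to 0.3; clear of the plate from 1.0. Friction (1.5 N at the knob) keeps it where it is left.
- strap_knob (a point): Middle of the strap's upright black knob, 15 mm thick, from 73 to 95 mm above the jig's origin, 40 mm from the pivot. The strap itself is 18 mm wide, from 62 to 70 mm above the jig's origin.
- strap_pivot (a point): On the strap's upright pivot axis (x = +62, y = +40 mm of the jig), at the height of the knob's middle. The pivot's post and cap reach 75 mm above the jig's origin.
- jig_plate: Loose aluminium plate 130 (x) x 56 (y) x 10 mm, 0.25 to 0.42 kg, alike end for end. Origin: centre of its underside; z out of its top. 11 mm holes at x = -45 and +45 mm sit on the dowels, which stand out 14 mm above its top at the start. Starts with its x along the jig's x. A 43 mm bore in its middle, under the handle, fits loosely round the union's top (7 mm deep at the start).
- plate_handle (a point): Middle of the plate's black handle bar, 76 (plate x) x 14 (plate y) x 14 mm, from 20 to 34 mm above the plate's underside, over the plate's bore, on two studs.
- union: Loose brass hexagonal pipe union, 34 (x) x 39 (y) x 43 mm high, 0.12 kg, upright; origin at the centre of its underside. Flats look to its +x and -x. It stands in the jig under the plate, its x along the jig's y.
- cradle: Fixed parking cradle, origin at the centre of its underside: base 120 (x) x 64 (y) x 6 mm; two rails with black tops across it at x = -42 and +42 mm, each 14 (x) x 48 (y) mm, tops 40 mm above the origin. The plate lies over both rails, its length along the cradle's x (either way round), its long sides overhanging.
- rack: Fixed plate rack: base 200 (x) x 96 (y) x 6 mm; -x is its front. The empty front pocket's floor lies over the origin, 22 mm up. The rear pocket, 85 mm behind, holds a like plate with a blue handle, fixed there. Both pockets lean back (to +x) 20 degrees, and are 145 mm tall.
- pocket: Front pocket of the rack. Origin: middle of its floor; z up along the leaning pocket, x out of its back, y across. Front lip: inner face at x = -9 mm, 22 mm tall, then flared forward to 34 mm. Back: two rubber ribs, faces at x = +9 mm, z = 6-16 and 104-114 mm; panel at x = +13 mm, 52 mm wide. Side cheeks 69 mm apart, 22 mm tall.
- filed (a point): Where the plate's origin comes to lie when filed: x = +9, y = 0, z = +65 mm of the pocket. The plate's length is then along the pocket's z, its underside toward the pocket's +x against the ribs, its handle to the front.
- tray: Fixed blue open tray, 206 (x) x 168 (y) x 40 mm, origin at the centre of its underside; floor 3 mm above it; inner walls at x = -88 and +101 mm, y = -78 and +78 mm.
- finished_union: Loose grey pipe union, 34 x 39 x 43 mm, standing in the tray's corner (about x = +70, y = +48 mm of the tray); leave it. Origin under its centre.
- tape_reel: Reel of white thread tape with blue flanges, 62 mm across, 19 mm high, loose; leave it. Origin under its centre.
- grease: Red grease tube lying down, 63 (x) x 189 (y) x 42 mm, loose; leave it. Origin under its centre.
- driver: Orange-handled screwdriver lying down, 24 (x) x 195 (y) x 23 mm, loose; leave it. Origin under its centre.
- oil_can: Blue spray can with a red cap, 52 mm across, 180 mm tall, loose; leave it. Origin under its centre.

How it is judged:
By the outcome, as a careful person would: the job done as asked, in the order asked, and still so for the second after the job is handed in, with the robot touching nothing.
It also fails if it takes over 69 s, if anything falls off the work surface, if the arm or the gripper's body presses on something with over 40 N, if the wrist force passes 120 N, or if a joint passes its speed limit or range.

## Working session

There is one attempt and no reset: what is moved stays moved. The work goes in short steps, Python scripts to look and compute and a shell command to move; the robot and the scene stay as the last step left them, time stands still between calls to the robot, and variables do not carry over. Pictures are saved under pics/ and viewed, at most 10 in all, crops included, and the job is handed in when it is done.

```bash
mkdir -p pics
cat > h.py <<'E'
import numpy as np, cv2
from workcell import bot
from scipy.spatial.transform import Rotation as R
def cam(n):
    c=bot.camera_info(n); return np.array(c["intrinsics"]),np.array(c["extrinsics"])
def ray(n,px):
    K,E=cam(n); d=E[:3,:3]@np.linalg.inv(K)@np.array([px[1],px[0],1.]); return E[:3,3],d/np.linalg.norm(d)
def atz(n,px,z):
    o,d=ray(n,px); return o+d*(z-o[2])/d[2]
def tri(ps):
    A=np.zeros((3,3));b=np.zeros(3)
    for n,px in ps:
        o,d=ray(n,px);P=np.eye(3)-np.outer(d,d);A+=P;b+=P@o
    x=np.linalg.solve(A,b)
    r=[np.linalg.norm((np.eye(3)-np.outer(d,d))@(x-o)) for o,d in (ray(n,p) for n,p in ps)]
    return x,max(r)
def proj(n,X):
    K,E=cam(n); p=K@(E[:3,:3].T@(np.asarray(X)-E[:3,3])); return p[1]/p[2],p[0]/p[2]
E
python3 - <<'E'
from h import *
np.set_printoptions(precision=4,suppress=True)
for n in("scene","top"):
    im=bot.read_camera(n); cv2.imwrite(f"pics/{n}0.png",im[:,:,::-1]); print(n,cam(n)[0].tolist(),cam(n)[1][:3,3],cam(n)[1][:3,2])
for t in ["jig","strap_knob","strap_pivot","jig_plate","plate_handle","union","cradle","rack","pocket","filed","tray","finished_union","tape_reel","grease","driver","oil_can"]:
    L=[]
    s=""
    for n in("scene","top"):
        r=bot.spot_point(n,t)
        if r: L.append((n,r[0]["pixel"])); s+=f" {n} {np.round(r[0]['pixel'],1)} {r[0]['conf']:.2f}"
    print(t,s,*(tri(L) if len(L)==2 else ()))
print(bot.read_state())
E
```

```text
scene [[514.1080216285, 0.0, 313.1860650211443], [0.0, 514.1080216285, 230.613443383199], [0.0, 0.0, 1.0]] [ 0.0018 -0.988   0.702 ] [ 0.4135  0.776  -0.4763]
top [[619.1065287960744, 0.0, 312.46218335002834], [0.0, 619.1065287960744, 236.02836617485016], [0.0, 0.0, 1.0]] [0.3806 0.0503 1.4734] [ 0.1062 -0.0038 -0.9943]
jig  scene [246.4 308.8] 0.89 top [224.1 286.2] 0.63 [ 0.5705  0.1075 -0.0163] 0.0003600951524532592
strap_knob  scene [205.8 329.1] 0.65 top [188.  279.3] 0.54 [0.6409 0.1176 0.0872] 0.0010648746559069838
strap_pivot  scene [206.2 320.3] 0.47 top [197.  264.8] 0.46 [0.6265 0.1499 0.0754] 0.0050753446233260495
jig_plate  scene [226.  306.7] 0.95 top [218.3 287.2] 0.97 [0.5703 0.1047 0.0501] 0.005255909375107899
plate_handle  scene [217.8 308. ] 0.81 top [215.9 284. ] 0.75 [0.5753 0.1102 0.071 ] 0.002990903315197321
union  scene [242.  313.2] 0.54 top [227.  441.1] 0.60 [ 0.4806 -0.2015  0.1907] 0.05428163056174104
cradle  top [258.4 345.7] 0.62
rack  scene [308.1 364. ] 0.68 top [235.9 426.1] 0.90 [ 0.5322 -0.2264  0.0046] 0.0002517062226524095
pocket  scene [300.4 36
[... 589 characters left out ...]
599272415785
driver  scene [329.1 292. ] 0.97 top [305.6 422.1] 0.68 [ 0.3647 -0.2098  0.002 ] 0.0029695159870099536
oil_can  scene [255.8 385.3] 0.87 top [164.4 353.9] 0.86 [ 0.7104 -0.0591 -0.0017] 0.000592367985245916
{'time': 1.7, 'q': array([ 1.1511,  0.2639,  1.604 ,  0.    ,  1.2737, -0.0369]), 'joint_vel': array([ 0.0011,  0.0008, -0.0001,  0.0015, -0.0008, -0.0002]), 'joint_torque': array([ -0.0004, -51.505 , -36.7707,  -0.0001,   0.001 ,   0.    ]), 'tool_pos': array([0.2521, 0.6261, 0.2313]), 'tcp_rot': array([-0.5976, -3.0842,  0.    ]), 'wrist_force': array([-0.202 ,  0.94  ,  0.6571]), 'torque': array([ 0.0235,  0.0215, -0.0032]), 'grip_force': 0.0, 'width': 0.9999889057660983}
```

View pics/scene0.png

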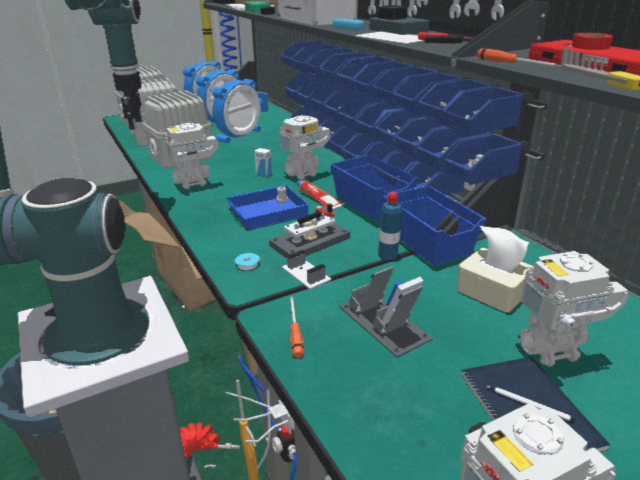

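View pics/top0.png

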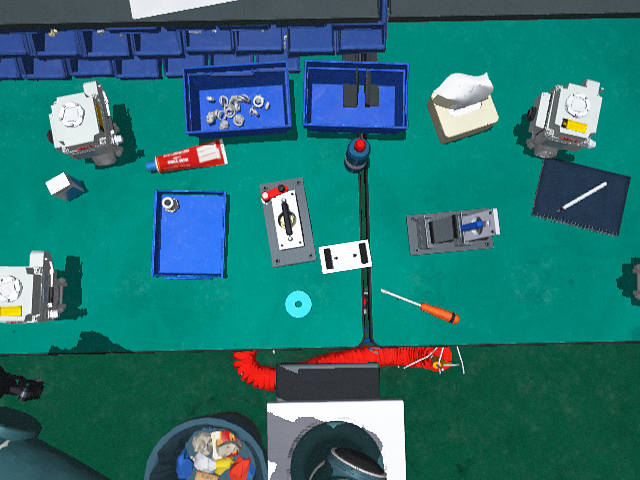

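The scene view shows the strap and jig near (308,230), cradle at (305,272), rack at (385,305). The top view shows the jig at (288,222), cradle at (346,256), rack at (452,230) with its front pocket to the left, and tray at (190,235). Next I'll refine the poses using masks and enlarged crops.

```bash
python3 - <<'E'
from h import *
np.set_printoptions(precision=4,suppress=True)
t=cv2.imread("pics/top0.png"); s=cv2.imread("pics/scene0.png")
a=cv2.resize(t[170:280,255:380],None,fx=4,fy=4,interpolation=3)
b=cv2.resize(s[180:290,260:360],None,fx=3,fy=4,interpolation=3)
cv2.imwrite("pics/c1.png",np.hstack([a,b]))
a=cv2.resize(t[200:262,400:505],None,fx=5,fy=5,interpolation=3)
b=cv2.resize(s[260:360,330:435],None,fx=5,fy=5,interpolation=3)
cv2.imwrite("pics/c2.png",np.hstack([np.vstack([a,np.zeros((190,525,3),np.uint8)]),b])[:, :])
for th,z in [("jig",.022),("jig_plate",.06),("cradle",.006),("rack",.006),("tray",.04)]:
    r=bot.regions_of("top",th)
    if not r: print(th,"none");continue
    m=r[0]["pixels"]; pts=np.argwhere(m)
    W=np.array([atz("top",p,z)[:2] for p in pts],np.float32)*1000
    (c,sz,ang)=cv2.minAreaRect(W); print(th,round(r[0]["conf"],2),np.round(c,1),np.round(sz,1),round(ang,1))
E
python3 -c "
import cv2;i=cv2.imread('pics/c2.png');cv2.imwrite('pics/c2.png',cv2.resize(i,(800,int(i.shape[0]*800/i.shape[1]))))"
```

```text
jig 0.62 [569.1 103. ] [203.9 105.4] 8.7
jig_plate 0.69 [570.5 103.3] [131.4  57. ] 8.4
cradle 0.74 [486.5 -31.5] [ 62.6 119.9] 7.5Traceback (most recent call last):
  File "<stdin>", line 14, in <module>
  File "h.py", line 9, in atz
    o,d=ray(n,px); return o+d*(z-o[2])/d[2]
        ~~~^^^^^^
  File "h.py", line 7, in ray
    K,E=cam(n); d=E[:3,:3]@np.linalg.inv(K)@np.array([px[1],px[0],1.]); return E[:3,3],d/np.linalg.norm(d)
        ~~~^^^
  File "h.py", line 5, in cam
    c=bot.camera_info(n); return np.array(c["intrinsics"]),np.array(c["extrinsics"])
ValueError: time passes only in moves, steps and waits
```

View pics/c1.png

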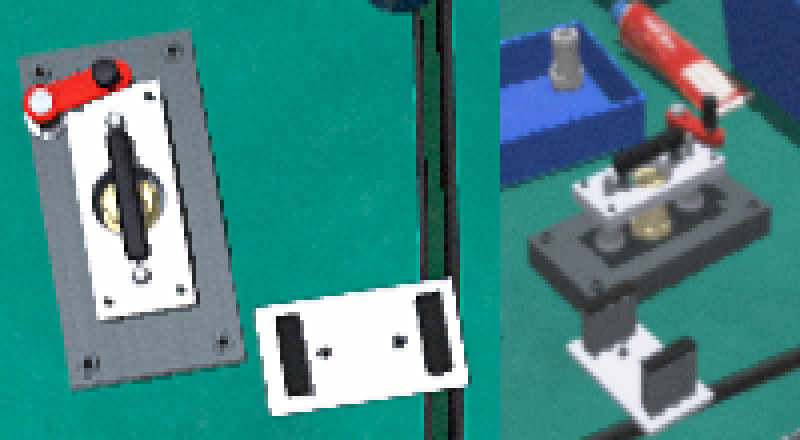

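View pics/c2.png

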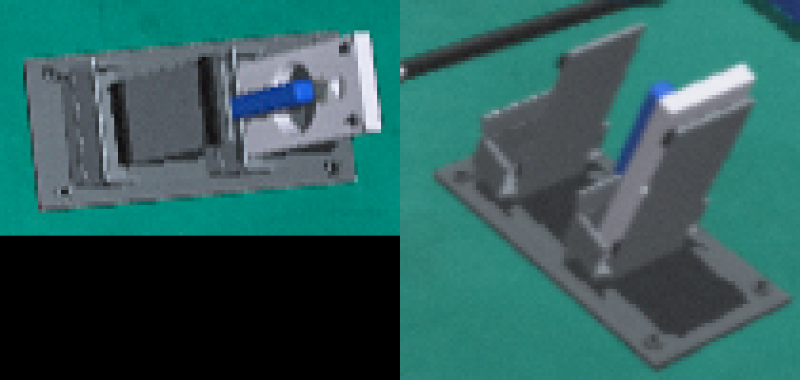

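Crop 1 shows the jig base corners at top crop (20,58)–(243,358), dowels at (114,118) and (140,273), pivot cap (39,103), knob (104,73), and cradle rails at (292,355) and (434,333). Crop 2 shows the rack base corners at (25,60), (40,210) and (358,180), with the front pocket empty on the left.

```bash
python3 - <<'E'
s=open('h.py').read().replace("def cam(n):\n    c=bot.camera_info(n); return np.array(c[\"intrinsics\"]),np.array(c[\"extrinsics\"])",
"""from functools import lru_cache
@lru_cache(None)
def cam(n):
    c=bot.camera_info(n); return np.array(c["intrinsics"]),np.array(c["extrinsics"])""")
open('h.py','w').write(s)
E
python3 - <<'E'
from h import *
np.set_printoptions(precision=4,suppress=True)
T=lambda u,v:((v+.5)/4-.5+170,(u+.5)/4-.5+255)
S=lambda u,v:((v+.5)/4-.5+180,(u-500+.5)/3-.5+260)
print("handle",tri([("top",T(127,182)),("scene",S(645,150))]))
print("knob top",atz("top",T(104,73),.095),"tri",tri([("top",T(104,73)),("scene",S(709,98))]))
print("pivot",atz("top",T(39,103),.075),"dowels",atz("top",T(114,118),.074),atz("top",T(140,273),.074))
print("rails",atz("top",T(292,355),.04),atz("top",T(434,333),.04))
print("rail tri",tri([("top",T(278,318)),("scene",S(582,310))]),tri([("top",T(418,296)),("scene",S(645,378))]))
k=5*800/1050
C=lambda u,v:((v+.5)/k-.5+200,(u+.5)/k-.5+400)
for p in [(25,60),(40,210),(358,180)]: print("rack corner",atz("top",C(*p),.006))
for th,z in [("rack",.006),("tray",.04),("union",.05)]:
    r=bot.regions_of("top",th)
    for q in r[:2]:
        W=np.array([atz("top",p,z)[:2] for p in np.argwhere(q["pixels"])],np.float32)*1000
        (c,sz,ang)=cv2.minAreaRect(W); print(th,round(q["conf"],2),np.round(c,1),np.round(sz,1),round(ang,1))
th=np.radians(8.6)
for n in("scene","top"):
    for t in("strap_knob","plate_handle","pocket","filed","cradle"): print(n,t,[(np.round(r["pixel"],1),round(r["conf"],2)) for r in bot.spot_point(n,t)[:2]])
E
```

```text
handle (array([0.5747, 0.1053, 0.0756]), np.float64(0.004721806354608921))
knob top [0.6386 0.1147 0.095 ] tri (array([0.6398, 0.1143, 0.0939]), np.float64(0.001002004984782651))
pivot [0.6257 0.153  0.075 ] dowels [0.6164 0.1103 0.074 ] [0.527  0.0969 0.074 ]
rails [0.481  0.0107 0.04  ] [ 0.4921 -0.072   0.04  ]
rail tri (array([0.4862, 0.025 , 0.0218]), np.float64(0.01923887061478923)) (array([ 0.5001, -0.0586,  0.013 ]), np.float64(0.017511531714520242))
rack corner [ 0.5826 -0.1806  0.006 ]
rack corner [ 0.488  -0.1865  0.006 ]
rack corner [ 0.5028 -0.3859  0.006 ]
rack 0.85 [ 541.9 -291.7] [ 96.3 220.4] 4.0
rack 0.23 [733.4 347. ] [ 61.8 195.1] 8.5
tray 0.82 [543.3 333.1] [169.1 206.1] 88.0
union 0.42 [565.9 101.9] [21.1 29.5] 10.3
scene strap_knob [(array([205.8, 329.1]), 0.65), (array([212.4, 268.1]), 0.19)]
scene plate_handle [(array([217.8, 308. ]), 0.81)]
scene pocket [(array([300.4, 362.2]), 0.93), (array([200.5, 283.4]), 0.16)]
scene filed [(array([287.9, 373.7]), 0.58)]
scene cradle []
top strap_knob [(array([188. , 279.3]), 0.54)]
top plate_handle [(array([215.9, 284. ]), 0.75), (array([190.7, 280.9]), 0.7)]
top pocket [(array([234.6, 425.9]), 0.97), (array([234.4, 424. ]), 0.16)]
top filed [(array([226.4, 439. ]), 0.78)]
top cradle [(array([258.4, 345.7]), 0.62)]
```

```bash
cat >> h.py <<'E'
def go(x,y,z,yaw=None):
    """tool-frame shift to world target with current orientation; yaw = wanted heading of tool y (deg)"""
    s=bot.read_state(); M=R.from_rotvec(s["tcp_rot"]).as_matrix(); cy=np.degrees(np.arctan2(M[1,1],M[0,1]))
    d=M.T@(np.array([x,y,z])-s["tool_pos"])
    print("t",s["time"],"pos",np.round(s["tool_pos"],4),"yaw",round(cy,2),"tilt",np.round(M[:2,2],3),"F",np.round(s["wrist_force"],1),"w",round(s["width"]*85,1),"delta",np.round(d,4),end=" ")
    if yaw is not None: print("turn",np.round(-np.radians((yaw-cy+90)%180-90),3),end="")
    print()
E
echo '[[[0,0,0,0.174],[0,0,0,0.174],[0,0,0,0.174],[0,0,0,0.174],[0,0,0,0.173]]]' > path.dat && python3 -m jog path.dat 0.4
python3 -c "from h import *;go(.6388,.1147,.15,18.3)"
```

```text
time: 3.18
tool_pos: [0.2521, 0.6261, 0.2313]
tcp_rot: [1.848, 2.541, -0.0]
wrist_force: [0.5, 0.3, -0.1]
width: 0.401
grip_force: 0.0
t 3.175 pos [0.2521 0.6261 0.2313] yaw 17.95 tilt [-0. -0.] F [ 0.5  0.3 -0.1] w 34.1 delta [-0.6057  0.2103  0.0813] turn -0.006
```

```bash
echo '[[[-0.055,0.019,0,0],[-0.055,0.019,0,0],[-0.055,0.019,0,0],[-0.055,0.019,0,0],[-0.055,0.019,0,0]]]' > path.dat && python3 -m jog path.dat 0.4 >/dev/null
echo '[[[-0.055,0.019,0,0],[-0.055,0.019,0,0],[-0.055,0.019,0,0],[-0.055,0.019,0,0],[-0.055,0.019,0,0]]]' > path.dat && python3 -m jog path.dat >/dev/null
echo '[[[-0.055,0.02,0.04,0],[0,0,0.02,0],[0,0,0,0]]]' > path.dat && python3 -m jog path.dat
python3 - <<'E'
from h import *;go(.6388,.1147,.077,18.3)
import cv2
a=bot.read_camera("top");b=bot.read_camera("scene")
v=np.hstack([cv2.resize(a[150:270,240:360],(480,480),interpolation=3),cv2.resize(b[130:250,270:350],(320,480),interpolation=3)])
cv2.imwrite("pics/k1.png",v[:,:,::-1])
E
```

```text
time: 4.8
tool_pos: [0.6349, 0.1227, 0.1731]
tcp_rot: [-1.839, -2.542, 0.006]
wrist_force: [-0.3, -0.5, 0.3]
width: 0.403
grip_force: 0.0
t 4.8 pos [0.6349 0.1227 0.1731] yaw 18.23 tilt [-0.006 -0.   ] F [-0.3 -0.5  0.3] w 34.3 delta [-0.009   0.0018  0.0961] turn -0.001
```

View pics/k1.png

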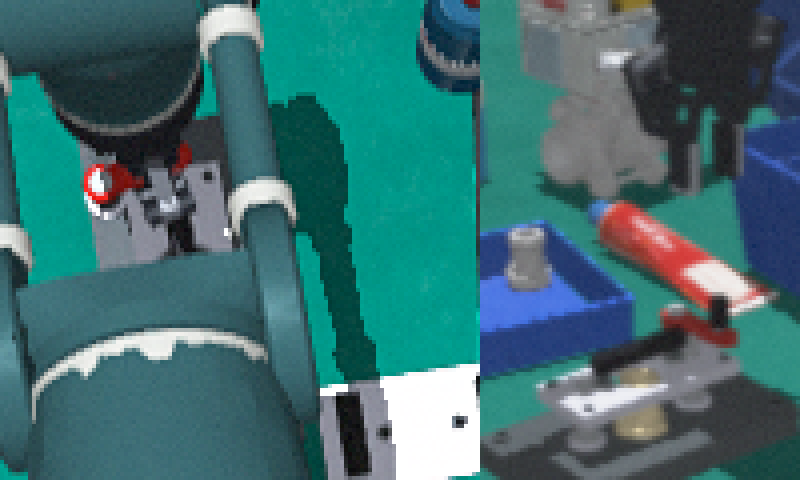

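The gripper hangs above the strap; the fingers straddle the direction of the knob and the path down looks clear. I'll narrow the opening, descend onto the knob and grip.

```bash
echo '[[[-0.009,0.002,0.03,0],[0,0,0.03,0],[0,0,0,0]]]' > path.dat && python3 -m jog path.dat 0.32 >/dev/null
python3 -c "from h import *;go(.6388,.1147,.077,18.3)"
echo '[[[0,0,0.018,0],[0,0,0.016,0],[0,0,0,0]]]' > path.dat && python3 -m jog path.dat >/dev/null
python3 -c "from h import *;go(.6388,.1147,.077,18.3)"
```

```text
t 5.275 pos [0.6397 0.1162 0.1148] yaw 18.38 tilt [-0.004 -0.   ] F [ 0.2  0.1 -0.2] w 27.3 delta [-0.0012 -0.0012  0.0378] turn 0.001
t 5.65 pos [0.6403 0.115  0.0803] yaw 18.29 tilt [-0.003 -0.   ] F [-0.2  0.1  0.1] w 27.0 delta [ 0.0001 -0.0015  0.0033] turn -0.0
```

```bash
echo '[[[0,0,0.002,0],[0,0,0,0],[0,0,0,0]]]' > path.dat && python3 -m jog path.dat 0 25 | tail -3
echo '[[[0.0006,0.0068,0,-0.17],[0.0006,0.0068,0,-0.17],[0.0006,0.0068,0,-0.17],[0.0006,0.0068,0,-0.17],[0,0,0,0]]]' > path.dat && python3 -m jog path.dat | tail -3
echo '[[[0.0006,0.0068,0,-0.17],[0.0006,0.0068,0,-0.17],[0.0006,0.0068,0,-0.17],[0.0006,0.0068,0,-0.17],[0,0,0,0]]]' > path.dat && python3 -m jog path.dat | tail -3
python3 -c "from h import *;go(.571,.1034,.1,98.5)"
```

```text
wrist_force: [-1.3, 0.3, 2.8]
width: 0.161
grip_force: 24.7
wrist_force: [-4.9, 2.7, 5.5]
width: 0.156
grip_force: 24.9
wrist_force: [-9.5, 1.4, 8.1]
width: 0.162
grip_force: 25.1
t 7.275 pos [0.6663 0.1586 0.0804] yaw 96.29 tilt [-0.005  0.   ] F [-9.5  1.4  8.1] w 13.7 delta [ 0.1008 -0.0444 -0.0191] turn -0.039
```

```bash
echo '[[[0,0,0,0],[0,0,0,0],[0,0,-0.04,0],[0,0,-0.02,-0.038]]]' > path.dat && python3 -m jog path.dat 0.45 >/dev/null
echo '[[[0.05,-0.022,0,0],[0.05,-0.022,0,0],[0,0,0,0],[0,0,0,0]]]' > path.dat && python3 -m jog path.dat | tail -3
python3 - <<'E'
from h import *;go(.571,.1034,.0625,98.5)
import cv2
a=bot.read_camera("top");b=bot.read_camera("scene")
v=np.hstack([cv2.resize(a[150:270,240:360],(480,480),interpolation=3),cv2.resize(b[150:270,270:350],(320,480),interpolation=3)])
cv2.imwrite("pics/k2.png",v[:,:,::-1])
E
```

```text
wrist_force: [0.5, -0.9, 0.5]
width: 0.451
grip_force: 0.0
t 8.275 pos [0.5774 0.0994 0.1407] yaw 98.33 tilt [0.002 0.   ] F [ 0.5 -0.9  0.5] w 38.3 delta [0.006  0.0048 0.0781] turn -0.003
```

View pics/k2.png

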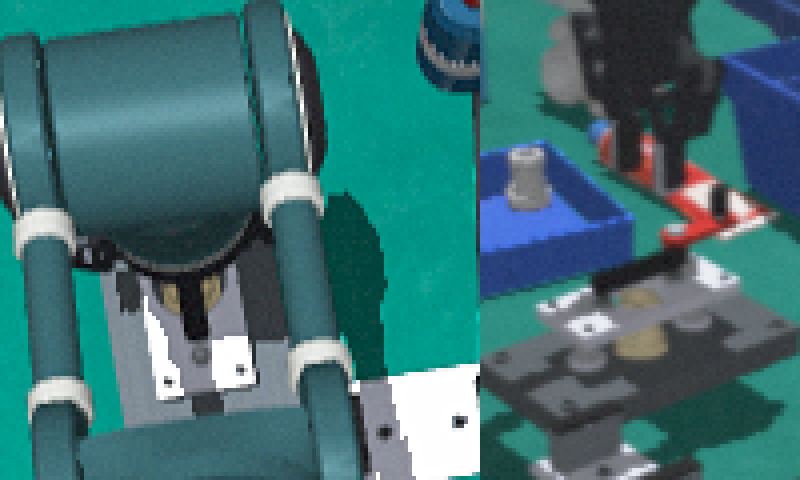

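The strap now points away from the plate, around (700,225) in the scene half, and the plate is undisturbed. I'll descend on the handle.

```bash
echo '[[[0.006,0.0048,0.03,0],[0,0,0.025,0],[0,0,0,0]]]' > path.dat && python3 -m jog path.dat | tail -3
python3 -c "from h import *;go(.571,.1034,.0625,98.5)"
```

```text
wrist_force: [0.1, -0.7, 0.0]
width: 0.449
grip_force: 0.0
t 8.75 pos [0.5689 0.1038 0.0829] yaw 98.41 tilt [-0.004 -0.001] F [ 0.1 -0.7  0. ] w 38.2 delta [-0.0021 -0.0007  0.0204] turn -0.001
```

```bash
echo '[[[-0.0005,-0.0007,0.019,0],[0,0,0,0]]]' > path.dat && python3 -m jog path.dat | tail -3
echo '[[[0,0,0,0],[0,0,0,0],[0,0,0,0],[0,0,0,0]]]' > path.dat && python3 -m jog path.dat 0 60| tail -3
python3 -c "from h import *;go(.571,.1034,.0625,98.5)"
```

```text
wrist_force: [0.3, 0.1, -0.5]
width: 0.446
grip_force: 0.0
wrist_force: [1.0, 0.9, 2.6]
width: 0.147
grip_force: 61.3
t 9.5 pos [0.5711 0.1031 0.0669] yaw 98.37 tilt [0.002 0.   ] F [1.  0.9 2.6] w 12.5 delta [0.     0.0004 0.0044] turn -0.002
```

```bash
echo '[[[0,0,-0.008,0],[0,0,-0.008,0],[0,0,-0.01,0],[0,0,0,0]]]' > path.dat && python3 -m jog path.dat - 90 | tail -3
python3 -c "from h import *;go(.571,.1034,.0625,98.5)"
echo '[[[0,0,-0.015,0],[0,0,-0.02,0],[0,0,-0.02,0],[0,0,0,0]]]' > path.dat && python3 -m jog path.dat | tail -3
python3 - <<'E'
from h import *;go(.4865,-.031,.10,8)
import cv2
b=bot.read_camera("scene")
v=cv2.resize(b[150:270,250:370],(600,600),interpolation=3)
cv2.imwrite("pics/k3.png",v[:,:,::-1])
E
```

```text
wrist_force: [0.4, -0.9, -3.7]
width: 0.136
grip_force: 88.9
t 10.0 pos [0.5704 0.1026 0.093 ] yaw 98.38 tilt [ 0. -0.] F [ 0.4 -0.9 -3.7] w 11.6 delta [-0.0007  0.0007  0.0305] turn -0.002
wrist_force: [0.7, 0.7, -2.8]
width: 0.136
grip_force: 89.0
t 10.5 pos [0.5727 0.1031 0.1506] yaw 98.38 tilt [0.006 0.001] F [ 0.7  0.7 -2.8] w 11.6 delta [ 0.1052 -0.1201  0.05  ] turn -1.564
```

View pics/k3.png

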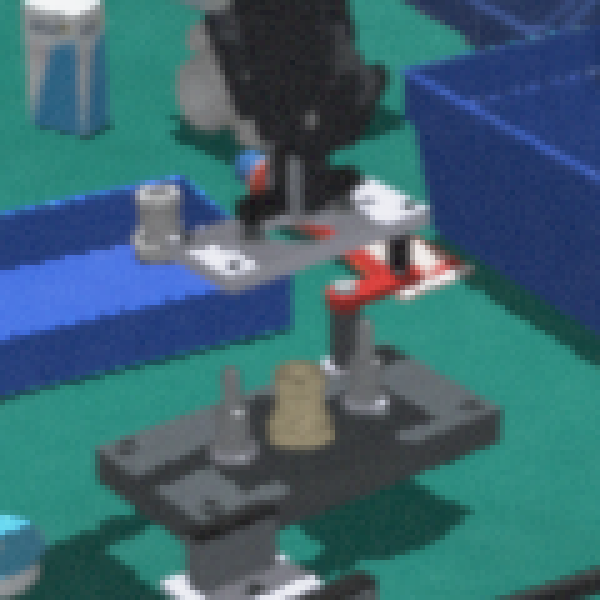

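The plate is up, level and off the dowels, with the union left standing in the jig. Next it goes to the cradle.

```bash
echo '[[[0.035,-0.04,0,0],[0.035,-0.04,0,0],[0.035,-0.04,0,0]]]' > path.dat && python3 -m jog path.dat >/dev/null
echo '[[[0,0,0,0.176],[0,0,0,0.176],[0,0,0,0.176],[0,0,0,0.176],[0,0,0,0.176]]]' > path.dat && python3 -m jog path.dat >/dev/null
echo '[[[0,0,0.02,0.176],[0,0,0.02,0.176],[0,0,0,0.176],[0,0,0,0.176],[0,0,0,0]]]' > path.dat && python3 -m jog path.dat |tail -3
python3 -c "from h import *;go(.4866,-.031,.057,7.6)"
```

```text
wrist_force: [0.3, -0.3, -2.9]
width: 0.138
grip_force: 89.3
t 12.175 pos [ 0.4832 -0.0311  0.1063] yaw 7.73 tilt [-0.002  0.   ] F [ 0.3 -0.3 -2.9] w 11.7 delta [-0.0004  0.0034  0.0493] turn 0.002
```

```bash
echo '[[[-0.0004,0.0034,0.02,0],[0,0,0.018,0],[0,0,0,0]]]' > path.dat && python3 -m jog path.dat >/dev/null
python3 -c "from h import *;go(.4866,-.031,.057,7.6)"
echo '[[[0,0,0.004,0],[0,0,0.003,0],[0,0,0,0]]]' > path.dat && python3 -m jog path.dat |tail -3
python3 -c "from h import *;go(.4866,-.031,.057,7.6)"
```

```text
t 12.55 pos [ 0.4853 -0.0309  0.0672] yaw 7.77 tilt [-0.005  0.   ] F [ 0.2  0.1 -4.2] w 11.6 delta [-0.0002  0.0013  0.0102] turn 0.003
wrist_force: [-0.6, -0.4, -3.2]
width: 0.137
grip_force: 89.2
t 12.925 pos [ 0.4875 -0.0312  0.0623] yaw 7.64 tilt [ 0. -0.] F [-0.6 -0.4 -3.2] w 11.6 delta [ 0.0003 -0.0009  0.0053] turn 0.001
```

```bash
echo '[[[0,0,0.002,0],[0,0,0.002,0],[0,0,0,0],[0,0,0,0]]]' > path.dat && python3 -m jog path.dat |tail -3
python3 -c "from h import *;go(.4866,-.031,.057,7.6)"
echo '[[[0,0,0.001,0],[0,0,0,0]]]' > path.dat && python3 -m jog path.dat |tail -3
python3 -c "from h import *;go(.4866,-.031,.057,7.6)"
```

```text
wrist_force: [0.2, -1.1, -2.5]
width: 0.141
grip_force: 89.2
t 13.425 pos [ 0.4874 -0.0311  0.058 ] yaw 7.62 tilt [-0. -0.] F [ 0.2 -1.1 -2.5] w 12.0 delta [ 0.0002 -0.0008  0.001 ] turn 0.0
wrist_force: [-0.3, -0.1, -4.6]
width: 0.141
grip_force: 89.4
t 13.675 pos [ 0.4876 -0.0312  0.0571] yaw 7.62 tilt [ 0. -0.] F [-0.3 -0.1 -4.6] w 12.0 delta [ 0.0003 -0.0009  0.0001] turn 0.0
```

```bash
echo '[[[0,0,0.0012,0],[0,0,0,0]]]' > path.dat && python3 -m jog path.dat |tail -3
python3 -c "from h import *;go(.4866,-.031,.057,7.6)"
echo '[[[0,0,0.0012,0],[0,0,0,0]]]' > path.dat && python3 -m jog path.dat |tail -3
python3 -c "from h import *;go(.4866,-.031,.057,7.6)"
```

```text
wrist_force: [-2.7, 0.5, 4.3]
width: 0.135
grip_force: 90.5
t 13.925 pos [ 0.4877 -0.0312  0.0569] yaw 7.62 tilt [0. 0.] F [-2.7  0.5  4.3] w 11.5 delta [ 0.0003 -0.001  -0.0001] turn 0.0
wrist_force: [-6.5, 1.7, 13.2]
width: 0.137
grip_force: 91.7
t 14.175 pos [ 0.4878 -0.0311  0.0569] yaw 7.62 tilt [-0.  0.] F [-6.5  1.7 13.2] w 11.6 delta [ 0.0003 -0.0011 -0.0001] turn 0.0
```

```bash
echo '[[[0,0,-0.001,0],[0,0,0,0],[0,0,0,0],[0,0,-0.03,0],[0,0,-0.055,0]]]' > path.dat && python3 -m jog path.dat 0.5 |tail -3
echo '[[[0,0,-0.02,-0.176],[0,0,0,-0.176],[0,0,0,-0.176],[0,0,0,-0.176],[0,0,0,-0.176]]]' > path.dat && python3 -m jog path.dat 0.9 >/dev/null
echo '[[[0,0,0,-0.176],[0,0,0,-0.176],[0,0,0,-0.176],[0,0,0,-0.176],[0,0,0,0]]]' > path.dat && python3 -m jog path.dat |tail -3
python3 -c "from h import *;go(.571,.1034,.12,98.5)"
```

```text
wrist_force: [1.6, -0.4, -1.1]
width: 0.498
grip_force: 0.0
wrist_force: [-0.5, -0.2, 0.8]
width: 0.902
grip_force: 0.0
t 16.05 pos [ 0.4873 -0.0311  0.1603] yaw 98.27 tilt [-0.  0.] F [-0.5 -0.2  0.8] w 76.7 delta [-0.1022  0.1211  0.0403] turn -0.004
```

```bash
echo '[[[-0.034,0.04,0,0],[-0.034,0.04,0,0],[-0.034,0.041,0,-0.004],[0,0,0.03,0],[0,0,0,0]]]' > path.dat && python3 -m jog path.dat 0.8 |tail -3
python3 - <<'E'
from h import *;go(.571,.1034,.033,98.5)
np.set_printoptions(precision=4,suppress=True)
bot.read_camera("top")
for z,t in((.05,"jig_plate"),):
    for q in bot.regions_of("top",t)[:2]:
        W=np.array([atz("top",p,z)[:2] for p in np.argwhere(q["pixels"])],np.float32)*1000
        print(t,round(q["conf"],2),cv2.minAreaRect(W))
im=bot.read_camera("scene")
cv2.imwrite("pics/k4.png",cv2.resize(im[170:300,240:370],(600,600),interpolation=3)[:,:,::-1])
E
```

```text
wrist_force: [-0.6, -0.5, -1.2]
width: 0.796
grip_force: 0.0
t 16.675 pos [0.5683 0.1037 0.1276] yaw 98.52 tilt [-0.006 -0.001] F [-0.6 -0.5 -1.2] w 67.7 delta [-0.0033 -0.0007  0.0946] turn 0.0
jig_plate 0.75 ((488.1538391113281, -40.42879104614258), (56.88322830200195, 112.24797821044922), 7.249517440795898)
jig_plate 0.24 ((722.0653686523438, -61.30229187011719), (51.812652587890625, 84.82669830322266), 66.15797424316406)
```

View pics/k4.png

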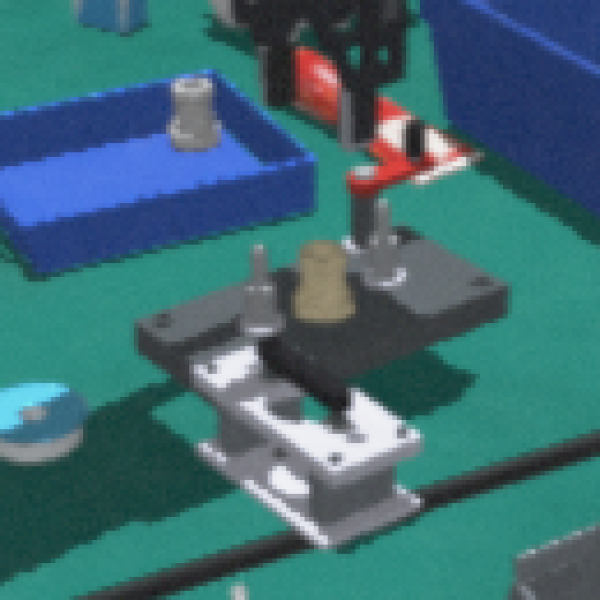

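The plate lies flat across both rails, the brass union stands between the dowels at about (322,280), and the strap is clear. I'll descend on the union.

```bash
echo '[[[-0.002,-0.0007,0.035,0],[0,0,0.035,0],[0,0,0.015,0],[0,0,0,0]]]' > path.dat && python3 -m jog path.dat 0.75 |tail -3
python3 -c "from h import *;go(.571,.1034,.027,98.5)"
```

```text
wrist_force: [-1.2, -0.5, 0.0]
width: 0.749
grip_force: 0.0
t 17.325 pos [0.5723 0.1025 0.0454] yaw 98.54 tilt [-0.001 -0.   ] F [-1.2 -0.5  0. ] w 63.7 delta [0.0011 0.0011 0.0184] turn 0.001
```

```bash
echo '[[[0.0008,0.001,0.012,0],[0,0,0.006,0],[0,0,0,0]]]' > path.dat && python3 -m jog path.dat 0.75 |tail -3
echo '[[[0,0,0,0],[0,0,0,0],[0,0,0,0]]]' > path.dat && python3 -m jog path.dat 0 30|tail -3
python3 -c "from h import *;go(.571,.1034,.027,98.5)"
```

```text
wrist_force: [0.2, 0.1, -0.5]
width: 0.752
grip_force: 0.0
wrist_force: [-0.2, 0.2, 2.3]
width: 0.358
grip_force: 30.0
t 18.075 pos [0.5723 0.104  0.0282] yaw 98.61 tilt [0.001 0.   ] F [-0.2  0.2  2.3] w 30.4 delta [ 0.0014 -0.0004  0.0012] turn 0.002
```

```bash
echo '[[[0,0,-0.015,0],[0,0,-0.04,0],[0,0,-0.045,0],[0,0,0,0]]]' > path.dat && python3 -m jog path.dat - 40|tail -3
python3 -c "from h import *;go(.51,.33,.10,98.5)"
```

```text
wrist_force: [0.6, -1.3, -1.4]
width: 0.356
grip_force: 39.6
t 18.575 pos [0.5756 0.1044 0.1333] yaw 98.6 tilt [0.01  0.001] F [ 0.6 -1.3 -1.4] w 30.3 delta [0.0315 0.2329 0.033 ] turn 0.002
```

```bash
echo '[[[0.008,0.058,0,0],[0.008,0.058,0,0],[0.008,0.058,0,0],[0.007,0.058,0.02,0],[0,0,0.02,0]]]' > path.dat && python3 -m jog path.dat >/dev/null
echo '[[[0,0,0.03,0],[0,0,0,0],[0,0,0,0]]]' > path.dat && python3 -m jog path.dat|tail -3
python3 -c "from h import *;go(.51,.33,.0172,98.5)"
```

```text
wrist_force: [0.6, -0.9, -1.4]
width: 0.349
grip_force: 39.8
t 19.575 pos [0.5067 0.3278 0.0577] yaw 98.56 tilt [-0. -0.] F [ 0.6 -0.9 -1.4] w 29.7 delta [-0.0037  0.0017  0.0405] turn 0.001
```

```bash
echo '[[[0,0,0.02,0],[0,0,0.013,0],[0,0,0,0],[0,0,0,0]]]' > path.dat && python3 -m jog path.dat >/dev/null
python3 -c "from h import *;go(.51,.33,.0172,98.5)"
echo '[[[0,0,0.002,0],[0,0,0.002,0],[0,0,0,0]]]' > path.dat && python3 -m jog path.dat|tail -3
python3 -c "from h import *;go(.51,.33,.0172,98.5)"
```

```text
t 20.075 pos [0.5065 0.3286 0.0245] yaw 98.61 tilt [-0. -0.] F [-0.4 -0.  -0.8] w 29.9 delta [-0.0037  0.0008  0.0073] turn 0.002
wrist_force: [-0.5, 0.6, -0.5]
width: 0.355
grip_force: 39.8
t 20.45 pos [0.5064 0.3286 0.0206] yaw 98.61 tilt [-0. -0.] F [-0.5  0.6 -0.5] w 30.2 delta [-0.0038  0.0008  0.0034] turn 0.002
```

```bash
echo '[[[0,0,0.002,0],[0,0,0,0]]]' > path.dat && python3 -m jog path.dat|tail -3
echo '[[[0,0,0.0012,0],[0,0,0,0]]]' > path.dat && python3 -m jog path.dat|tail -3
echo '[[[0,0,0.001,0],[0,0,0,0]]]' > path.dat && python3 -m jog path.dat|tail -3
python3 -c "from h import *;go(.51,.33,.0172,98.5)"
```

```text
wrist_force: [-0.5, 0.5, -1.3]
width: 0.353
grip_force: 39.8
wrist_force: [-0.2, 0.9, 0.2]
width: 0.352
grip_force: 39.9
wrist_force: [-1.6, -1.2, 5.7]
width: 0.351
grip_force: 40.9
t 21.2 pos [0.5066 0.3287 0.0175] yaw 98.61 tilt [-0. -0.] F [-1.6 -1.2  5.7] w 29.8 delta [-0.0036  0.0008  0.0003] turn 0.002
```

```bash
echo '[[[0,0,0,0],[0,0,0,0],[0,0,0,0]]]' > path.dat && python3 -m jog path.dat 0.65|tail -3
echo '[[[0,0,-0.04,0],[0,0,-0.06,0],[0,0,-0.06,0],[0,0,-0.02,0],[0,0,0,0]]]' > path.dat && python3 -m jog path.dat 0.9|tail -3
python3 - <<'E'
from h import *
np.set_printoptions(precision=4,suppress=True)
im=bot.read_camera("top")
for t,z in (("jig_plate",.05),("rack",.006)):
    for q in bot.regions_of("top",t)[:1]:
        W=np.array([atz("top",p,z)[:2] for p in np.argwhere(q["pixels"])],np.float32)*1000
        print(t,round(q["conf"],2),cv2.minAreaRect(W))
for t in("pocket","filed","rack","plate_handle"): print(t,[(r["pixel"],round(r["conf"],2)) for r in bot.spot_point("top",t)[:1]])
b=bot.read_camera("scene")
for t in("pocket","filed","rack","plate_handle"): print(t,[(r["pixel"],round(r["conf"],2)) for r in bot.spot_point("scene",t)[:1]])
v=np.hstack([cv2.resize(im[200:280,310:510],(800,320),interpolation=3)])
w=cv2.resize(b[170:310,230:430],(400,280),interpolation=3)
w2=cv2.resize(b[255:360,330:440],(400,280),interpolation=3)
cv2.imwrite("pics/k5.png",np.vstack([v,np.hstack([w,w2])])[:,:,::-1])
go(.4866,-.031,.1,7.6)
E
```

```text
wrist_force: [1.1, 0.3, -0.8]
width: 0.653
grip_force: 0.0
wrist_force: [0.7, 0.2, 0.0]
width: 0.898
grip_force: 0.0
jig_plate 0.82 ((487.4185485839844, -31.484230041503906), (55.46537780761719, 129.1989288330078), 7.630541801452637)
rack 0.65 ((542.7724609375, -291.48626708984375), (98.4698715209961, 224.6575927734375), 3.9395992755889893)
pocket [([236.3, 428.3], 0.61)]
filed [([226.2, 439.7], 0.62)]
rack [([236.1, 423.2], 0.59)]
plate_handle [([251.3, 345.0], 0.93)]
pocket [([299.7, 364.8], 0.7)]
filed [([283.6, 376.9], 0.74)]
rack [([307.6, 363.2], 0.7)]
plate_handle [([252.5, 304.3], 0.8)]
t 22.8 pos [0.5064 0.3286 0.196 ] yaw 98.61 tilt [-0. -0.] F [-0.  -0.5  0. ] w 76.3 delta [ 0.0733 -0.3525  0.0962] turn -1.553
```

View pics/k5.png

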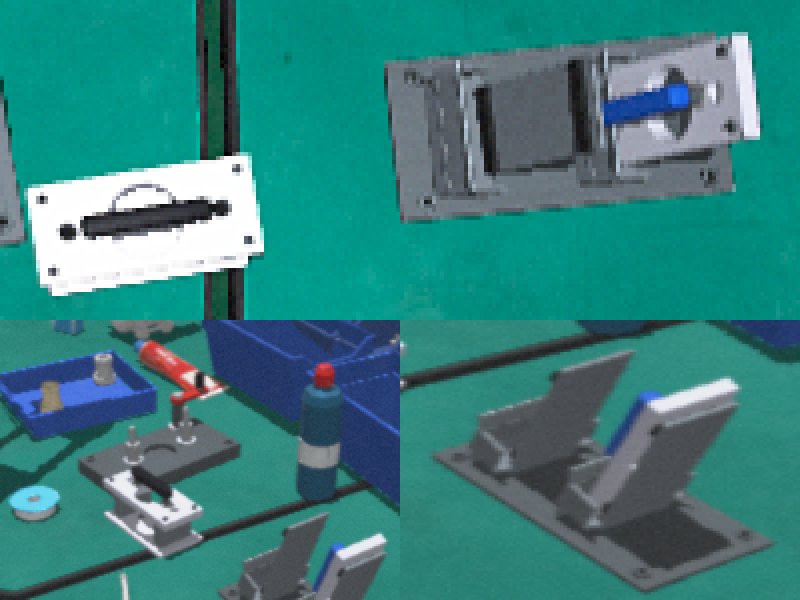

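The union stands upright in the tray, and the plate is flat on the cradle. In the top half, the front pocket's ribs show at about (485,131) and (581,107), and the rack base front corners at (387,62) and (402,222). I'll work out the rack pose from these.

Run:
```python
from h import *
np.set_printoptions(precision=4,suppress=True)
C=lambda u,v:((v+.5)/4-.5+200,(u+.5)/4-.5+310)
for n,p,z in [("cornerL",(387,62),.006),("cornerR",(402,222),.006),("rearR",(735,190),.006),("urib",(581,107),.1213),("urib a",(573,62),.1213),("urib b",(590,152),.1213),("lrib",(485,131),.0292),("lrib a",(479,90),.0292),("lrib b",(492,173),.0292)]:
    print(n,atz("top",C(*p),z)[:2])
print("pocket",tri([("top",(236.3,428.3)),("scene",(299.7,364.8))]),tri([("top",(234.6,425.9)),("scene",(300.4,362.2))]))
print("rack",tri([("top",(236.1,423.2)),("scene",(307.6,363.2))]))
print("filed",tri([("top",(226.2,439.7)),("scene",(283.6,376.9))]))
# scene check: panel top corners of front pocket, k5 lower right crop, scale 400/110, 280/105
D=lambda u,v:((v-320+.5)/(280/105)-.5+255,(u-400+.5)/(400/110)-.5+330)
from scipy.optimize import least_squares
def P(v,x,y,z): # pocket pt mm -> world
    x0,y0,a=v; c,s=np.cos(np.radians(20)),np.sin(np.radians(20))
    rx=(x*c+z*s)/1e3; rz=(22+z*c-x*s)/1e3; ry=y/1e3
    d=np.array([np.cos(a),np.sin(a)]); e=np.array([-d[1],d[0]])
    return np.r_[np.array([x0,y0])+rx*d+ry*e,rz]
def B(v,y): # front edge/base pts
    pass
obs=[("top",C(581,107),(9,0,109)),("top",C(485,131),(9,0,11)),("top",(236.3,428.3),(0,0,0)),("scene",(299.7,364.8),(0,0,0)),("top",(234.6,425.9),(0,0,0)),("scene",(300.4,362.2),(0,0,0)),("top",(226.2,439.7),(9,0,65)),("top",(226.4,439.),(9,0,65)),("scene",(283.6,376.9),(9,0,65)),("scene",(287.9,373.7),(9,0,65)),
("top",C(573,62),(9,24,109)),("top",C(590,152),(9,-24,109)),("scene",D(635,352),(13,26,145)),("scene",D(552,377),(13,-26,145))]
f=lambda v:np.concatenate([np.subtract(proj(n,P(v,*q)),p) for n,p,q in obs])
r=least_squares(f,[.532,-.222,-1.5],loss="soft_l1")
print(r.x[:2],np.degrees(r.x[2]));print(f(r.x).reshape(-1,2))
```

```text
cornerL [ 0.5832 -0.181 ]
cornerR [ 0.4871 -0.1865]
rearR [ 0.5022 -0.3853]
urib [ 0.5402 -0.2687]
urib a [ 0.5653 -0.2654]
urib b [ 0.5152 -0.2725]
lrib [ 0.538  -0.2334]
lrib a [ 0.5623 -0.2309]
lrib b [ 0.5132 -0.2365]
pocket (array([ 0.5303, -0.2279,  0.0287]), np.float64(0.0015763253386639965)) (array([ 0.5319, -0.2217,  0.0231]), np.float64(0.001947335535838671))
rack (array([ 0.533 , -0.2205,  0.0016]), np.float64(0.0006842230126035095))
filed (array([ 0.5479, -0.2456,  0.0758]), np.float64(0.0014101606381382373))
[ 0.535 -0.222] -84.6846903519487
[[  0.4165  -0.5006]
 [  0.7619   0.3527]
 [ -2.2426  -2.7972]
 [  0.5911  -0.4832]
 [ -0.5426  -0.3972]
 [ -0.1089   2.1168]
 [  3.5424   3.9103]
 [  3.3424   4.6103]
 [  1.4365  -2.6022]
 [ -2.8635   0.5978]
 [  0.9284   0.0097]
 [ -0.0554  -1.2552]
 [ -8.8728   1.2799]
 [-10.2852   4.3416]]
```

```bash
echo '[[[0,0,0,0.177],[0,0,0,0.177],[0,0,0,0.177],[0,0,0,0.177],[0,0,0,0.177]]]' > path.dat && python3 -m jog path.dat >/dev/null
echo '[[[0,0,0,0.177],[0,0,0,0.177],[0,0,0,0.177],[0,0,0,0.172],[0,0,0,0]]]' > path.dat && python3 -m jog path.dat 0.95 >/dev/null
python3 -c "from h import *;go(.4965,-.0987,.1,7.63)"
```

```text
t 24.05 pos [0.5065 0.3287 0.1965] yaw 7.73 tilt [0. 0.] F [ 0.1  0.1 -0.2] w 80.9 delta [-0.4222 -0.0674  0.0965] turn 0.002
```

```bash
echo '[[[-0.06,-0.0096,0,0],[-0.06,-0.0096,0,0],[-0.06,-0.0096,0,0],[-0.06,-0.0096,0,0],[-0.06,-0.0096,0,0]]]' > path.dat && python3 -m jog path.dat >/dev/null
echo '[[[-0.06,-0.0096,0,0],[-0.062,-0.0096,0,0],[0,0,0.05,0],[0,0,0.05,0.002],[0,0,0,0]]]' > path.dat && python3 -m jog path.dat >/dev/null
python3 -c "from h import *;go(.4965,-.0987,.0215,7.63)"
```

```text
t 25.3 pos [ 0.4916 -0.0976  0.0924] yaw 7.61 tilt [-0.009  0.002] F [-0.3  0.1 -0.5] w 80.4 delta [-0.002   0.0054  0.0709] turn -0.0
```

```bash
echo '[[[0,0.002,0.03,0],[0,0,0.025,0],[0,0,0,0],[0,0,0,0]]]' > path.dat && python3 -m jog path.dat |tail -3
python3 -c "from h import *;go(.4965,-.0987,.0215,7.63)"
```

```text
wrist_force: [0.6, -0.9, -0.0]
width: 0.95
grip_force: 0.0
t 25.8 pos [ 0.4996 -0.0983  0.0437] yaw 7.58 tilt [ 0.003 -0.001] F [ 0.6 -0.9 -0. ] w 80.8 delta [ 0.     -0.0032  0.0221] turn -0.001
```

```bash
echo '[[[0,-0.0025,0.015,0],[0,0,0.006,0],[0,0,0,0]]]' > path.dat && python3 -m jog path.dat |tail -3
echo '[[[0,0,0,0],[0,0,0,0],[0,0,0,0]]]' > path.dat && python3 -m jog path.dat 0 20 |tail -3
python3 -c "from h import *;go(.4965,-.0987,.0215,7.63);print(bot.read_state()['torque'])"
```

```text
wrist_force: [0.8, 0.3, 0.3]
width: 0.95
grip_force: 0.0
wrist_force: [0.1, -0.0, 1.6]
width: 0.652
grip_force: 21.4
t 26.55 pos [ 0.4958 -0.0985  0.0208] yaw 7.51 tilt [ 0.001 -0.   ] F [ 0.1 -0.   1.6] w 55.4 delta [-0.0003  0.0007 -0.0007] turn -0.002
[ 0.04627267 -0.04392383 -0.00087157]
```

```bash
echo '[[[0,0,-0.01,0],[0.002,0,-0.01,0],[0.001,0,-0.01,0],[0.002,0,-0.01,0],[0,0,0,0]]]' > path.dat && python3 -m jog path.dat |tail -3
python3 - <<'E'
from h import *;np.set_printoptions(precision=3,suppress=True)
go(.4965,-.0987,.0215,7.63);print(bot.read_state()['torque'])
bot.read_camera("scene")
print([(r["pixel"],round(r["conf"],2)) for r in bot.spot_point("scene","plate_handle")[:1]],[(r["pixel"],round(r["conf"],2)) for r in bot.spot_point("scene","jig_plate")[:1]])
E
```

```text
wrist_force: [0.7, 0.3, -2.3]
width: 0.645
grip_force: 21.9
t 27.175 pos [ 0.495 -0.093  0.062] yaw 7.53 tilt [ 0.002 -0.001] F [ 0.7  0.3 -2.3] w 54.8 delta [-0.005  0.     0.04 ] turn -0.002
[-0.149 -0.128 -0.073]
[([245.7, 302.4], 0.83)] []
```

```bash
echo '[[[0.01,0,-0.014,0],[0.011,0,-0.016,0],[0.013,0,-0.013,0],[0,0,0,0],[0,0,0,0]]]' > path.dat && python3 -m jog path.dat |tail -3
python3 - <<'E'
from h import *;np.set_printoptions(precision=3,suppress=True)
go(.4965,-.0987,.0215,7.63);print(bot.read_state()['torque'])
bot.read_camera("scene")
P=[(r["pixel"],round(r["conf"],2)) for r in bot.spot_point("scene","plate_handle")[:1]];print(P)
p0=np.array([.4875,-.0313,.067]); u=np.array([.1323,-.9912,0]); s=bot.read_state()["tool_pos"]+[0,0,.024]
for th in range(0,91,15):
    c,sn=np.cos(np.radians(th)),np.sin(np.radians(th)); a=u*c+np.array([0,0,sn]); n=-u*sn+np.array([0,0,c])
    print(th,proj("scene",s-u*.007-a*.061+n*.022))
E
```

```text
wrist_force: [0.4, 0.9, -3.1]
width: 0.648
grip_force: 23.6
t 27.95 pos [ 0.49  -0.059  0.104] yaw 7.54 tilt [ 0.001 -0.   ] F [ 0.4  0.9 -3.1] w 55.1 delta [-0.04   0.001  0.082] turn -0.002
[-0.042 -0.101  0.009]
[([237.7, 296.7], 0.53)]
0 (np.float64(214.38186827944034), np.float64(294.0020166412855))
15 (np.float64(219.96179479862676), np.float64(293.39501431251585))
30 (np.float64(226.25063595274733), np.float64(293.8191265008034))
45 (np.float64(232.8584894337251), np.float64(295.2308650655436))
60 (np.float64(239.389917279263), np.float64(297.53713725148236))
75 (np.float64(245.45748496331504), np.float64(300.6005780196701))
90 (np.float64(250.69428500282257), np.float64(304.24412994388257))
```

```bash
echo '[[[0.014,0,-0.012,0],[0.01,0,-0.012,0],[0,0,-0.03,0],[0,0,-0.04,0],[0,0,-0.04,0]]]' > path.dat && python3 -m jog path.dat >/dev/null;  echo '[[[0,0,0,0],[0,0,0,0]]]' > path.dat && python3 -m jog path.dat |tail -3
python3 - <<'E'
from h import *;np.set_printoptions(precision=3,suppress=True)
go(.537,-.222,.2,4.4);print(bot.read_state()['torque'])
b=bot.read_camera("scene")
P=[(r["pixel"],round(r["conf"],2)) for r in bot.spot_point("scene","plate_handle")[:1]];print(P)
u=np.array([.1323,-.9912,0]); s=bot.read_state()["tool_pos"]+[0,0,.024]
for th in range(30,121,15):
    c,sn=np.cos(np.radians(th)),np.sin(np.radians(th)); a=u*c+np.array([0,0,sn]); n=-u*sn+np.array([0,0,c])
    print(th,proj("scene",s-u*.007-a*.061+n*.022))
cv2.imwrite("pics/n1.png",b[:,:,::-1])
E
```

```text
wrist_force: [-1.0, 0.3, -4.1]
width: 0.645
grip_force: 24.6
t 28.925 pos [ 0.486 -0.035  0.237] yaw 7.53 tilt [-0.001 -0.   ] F [-1.   0.3 -4.1] w 54.8 delta [-0.192  0.026  0.037] turn 0.055
[-0.169 -0.012 -0.052]
[([189.9, 289.2], 0.88)]
30 (np.float64(172.7785517621625), np.float64(285.55997840335255))
45 (np.float64(179.8156829791686), np.float64(287.0529351265202))
60 (np.float64(186.60749375165275), np.float64(289.4488837011405))
75 (np.float64(192.75350161115452), np.float64(292.6059210440989))
90 (np.float64(197.8823611793739), np.float64(296.3426720971969))
105 (np.float64(201.6654654676788), np.float64(300.44264319805376))
120 (np.float64(203.83344260512052), np.float64(304.6596919301532))
```

```bash
echo '[[[-0.05,0,0,0.02],[-0.05,0,0,0.02],[-0.05,0,0,0.017],[-0.05,0,0,0],[0,0,0,0]]]' > path.dat && python3 -m jog path.dat - 30 >/dev/null; echo '[[[0,0,0,0],[0,0,0,0]]]' > path.dat && python3 -m jog path.dat |tail -3
python3 -c "from h import *;go(.5424,-.2924,.1728,4.4)"
```

```text
wrist_force: [-0.0, -0.3, -3.4]
width: 0.641
grip_force: 35.0
t 29.9 pos [ 0.5069 -0.2335  0.2364] yaw 4.3 tilt [-0.002  0.001] F [-0.  -0.3 -3.4] w 54.5 delta [-0.0614  0.0311  0.0635] turn -0.002
```

```bash
echo '[[[-0.0307,0.0155,0,0],[-0.0307,0.0155,0.02,0],[0,0,0.02,0],[0,0,0.01,0]]]' > path.dat && python3 -m jog path.dat >/dev/null; echo '[[[0,0,0,0],[0,0,0,0],[0,0,0,0]]]' > path.dat && python3 -m jog path.dat |tail -3
cat > ov.py <<'E'
from h import *
np.set_printoptions(precision=4,suppress=True)
def plate(s,th,yaw=-85.6,h=.024,k=.007,piv=.061):
    u=np.array([np.cos(np.radians(yaw)),np.sin(np.radians(yaw)),0]);e=np.array([-u[1],u[0],0])
    c,sn=np.cos(np.radians(th)),np.sin(np.radians(th));a=u*c+np.array([0,0,sn]);n=-u*sn+np.array([0,0,c])
    o=s+np.array([0,0,h])-u*k-a*piv-n*.005
    return o,a,e,n
def box(o,a,e,n,bx):
    return [o+a*x+e*y+n*z for x in bx[0] for y in bx[1] for z in bx[2]]
PL=((-.065,.065),(-.028,.028),(0,.01)); HD=((-.038,.038),(-.007,.007),(.02,.034))
E
python3 - <<'E'
from ov import *
go(.5424,-.2924,.1728,4.4)
s=bot.read_state()["tool_pos"]
b=bot.read_camera("scene")
print("handle",[(np.round(r["pixel"],1),round(r["conf"],2)) for r in bot.spot_point("scene","plate_handle")[:3]])
rg=bot.regions_of("scene","plate_handle"); rp=bot.regions_of("scene","jig_plate")
for r in rp[:2]: print("plate box",np.round(r["box"],1),round(r["conf"],2))
for r in rg[:2]: print("handle box",np.round(r["box"],1),round(r["conf"],2))
def hull(bx,o): 
    p=np.array([proj("scene",q)[::-1] for q in box(*o,bx)],np.float32); return cv2.convexHull(p)[:,0]
for th in range(50,100,5):
    o=plate(s,th); m=np.zeros((480,640),np.uint8)
    cv2.fillPoly(m,[np.int32(np.round(hull(PL,o)))],1);cv2.fillPoly(m,[np.int32(np.round(hull(HD,o)))],1)
    hc=o[0]+o[3]*.027
    print(th,np.round(proj("scene",hc),1),[round((m.astype(bool)&r["pixels"]).sum()/(m.astype(bool)|r["pixels"]).sum(),3) for r in rp[:2]])
np.save("rp.npy",np.array([r["pixels"] for r in rp]))
cv2.imwrite("pics/n2.png",b[:,:,::-1])
E
```

```text
wrist_force: [-0.5, 0.9, -3.2]
width: 0.646
grip_force: 35.1
t 30.775 pos [ 0.5434 -0.2938  0.1887] yaw 4.26 tilt [ 0.002 -0.001] F [-0.5  0.9 -3.2] w 54.9 delta [ 0.0015 -0.0009  0.0159] turn -0.002
handle [(array([200.9, 318.6]), 0.62), (array([251.1, 377.4]), 0.6)]
plate box [362.4 233.3 401.3 277.7] 0.87
plate box [316.9 196.5 337.4 210.9] 0.65
handle box [361.3 233.6 405.  278.6] 0.93
handle box [316.1 194.9 337.3 210.3] 0.75
50 [239.4 370.5] [np.float64(0.199), np.float64(0.0)]
55 [242.  371.4] [np.float64(0.281), np.float64(0.0)]
60 [244.6 372.3] [np.float64(0.43), np.float64(0.0)]
65 [247.1 373.4] [np.float64(0.614), np.float64(0.0)]
70 [249.6 374.6] [np.float64(0.59), np.float64(0.0)]
75 [252. 376.] [np.float64(0.453), np.float64(0.0)]
80 [254.2 377.4] [np.float64(0.369), np.float64(0.0)]
85 [256.4 378.9] [np.float64(0.306), np.float64(0.0)]
90 [258.4 380.5] [np.float64(0.257), np.float64(0.0)]
95 [260.2 382.2] [np.float64(0.23), np.float64(0.0)]
```

Run:
```python
from ov import *
s=bot.read_state()["tool_pos"]
b=cv2.imread("pics/n2.png"); x0,y0,x1,y1=335,215,435,325; k=5.4
def draw(v,O,bx,col):
    P=[proj("scene",q) for q in box(*O,bx)]; P=[(int((p[1]-x0+.5)*k),int((p[0]-y0+.5)*k)) for p in P]
    for i in range(8):
        for j in (1,2,4):
            if not i&j: cv2.line(v,P[i],P[i|j],col,1)
v=cv2.resize(b[y0:y1,x0:x1],(540,594),interpolation=3); 
draw(v,plate(s,68),PL,(0,255,255))
# pocket: filed plate outline
c,sn=np.cos(np.radians(70)),np.sin(np.radians(70)); d=np.array([.0767,-.9971,0]);a=d*c+np.array([0,0,sn]);n=-d*sn+np.array([0,0,c]); e=np.array([.9971,.0767,0])
O=np.array([.537,-.222,.022]); draw(v,(O+a*.065-n*.009,a,e,n),PL,(255,0,255))
w=cv2.resize(b[225:300,350:398],(256,400),interpolation=3)
v=np.hstack([v,np.vstack([w,np.zeros((194,256,3),np.uint8)])]); cv2.imwrite("pics/k6.png",v)
```

```text
(no output)
```

View pics/k6.png

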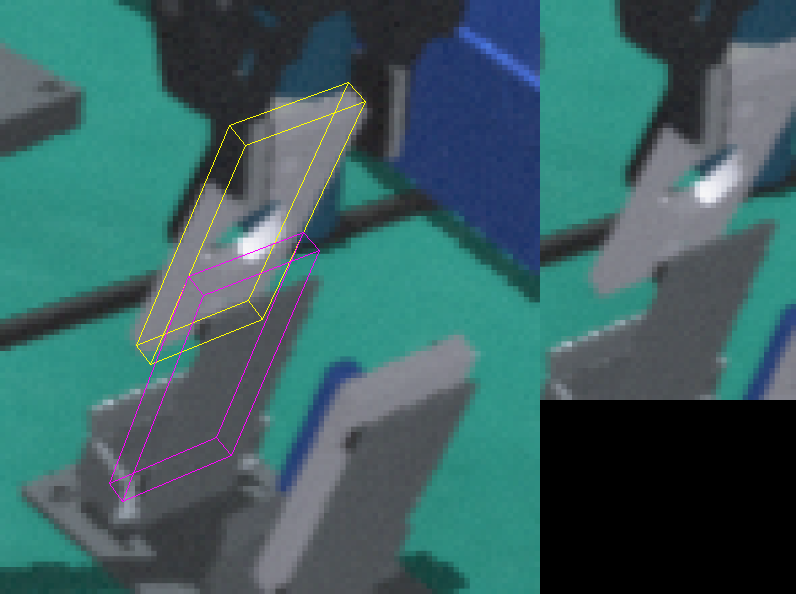

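The outline agrees with the held plate: it leans back about 67°, with its handle to the front and its lower end just above and ahead of the pocket. I'll lower it along the pocket's axis.

```bash
echo '[[[0.003,0,0.015,0],[0.003,0,0.015,0],[0.0015,0,0.012,0],[0,0,0,0],[0,0,0,0]]]' > path.dat && python3 -m jog path.dat |tail -3
python3 -c "from h import *;go(.5435,-.2864,.1429,4.4);print(bot.read_state()['torque'])"
```

```text
wrist_force: [-0.6, -0.3, -2.9]
width: 0.643
grip_force: 35.1
t 31.6 pos [ 0.5425 -0.2864  0.1454] yaw 4.24 tilt [ 0. -0.] F [-0.6 -0.3 -2.9] w 54.7 delta [-0.0001  0.001   0.0025] turn -0.003
[-0.10758774  0.00510776 -0.02508958]
```

```bash
echo '[[[0.0027,0.0005,0.0075,0],[0.0027,0,0.0075,0],[0,0,0,0]]]' > path.dat && python3 -m jog path.dat |tail -3
python3 -c "from h import *;go(.5435,-.2864,.114,4.4);print(bot.read_state()['torque'])"
echo '[[[0.002,0,0.005,0],[0,0,0,0]]]' > path.dat && python3 -m jog path.dat |tail -3
python3 -c "from h import *;go(.5435,-.2864,.114,4.4);print(bot.read_state()['torque'])"
```

```text
wrist_force: [1.0, -0.2, -4.4]
width: 0.642
grip_force: 35.1
t 31.975 pos [ 0.5421 -0.2804  0.1296] yaw 4.25 tilt [-0.001  0.   ] F [ 1.  -0.2 -4.4] w 54.6 delta [-0.0061  0.0009  0.0156] turn -0.003
[-0.29953847 -0.09202114 -0.03506113]
wrist_force: [1.3, 1.8, -2.1]
width: 0.642
grip_force: 35.3
t 32.225 pos [ 0.5425 -0.2785  0.1254] yaw 4.23 tilt [0. 0.] F [ 1.3  1.8 -2.1] w 54.5 delta [-0.0079  0.0005  0.0114] turn -0.003
[-0.0603037 -0.1165307 -0.0612323]
```

```bash
echo '[[[0.001,0,0.003,0],[0.001,0,0.003,0],[0,0,0,0]]]' > path.dat && python3 -m jog path.dat - 20 |tail -3
python3 -c "from h import *;go(.5435,-.2864,.114,4.4);print(bot.read_state()['torque'])"
echo '[[[0.001,0,0.003,0],[0,0,0,0],[0,0,0,0]]]' > path.dat && python3 -m jog path.dat |tail -3
python3 -c "from h import *;go(.5435,-.2864,.114,4.4);print(bot.read_state()['torque'])"
```

```text
wrist_force: [-3.1, 4.3, 10.8]
width: 0.642
grip_force: 36.4
t 32.6 pos [ 0.5428 -0.277   0.1219] yaw 4.26 tilt [ 0.001 -0.001] F [-3.1  4.3 10.8] w 54.6 delta [-0.0094  0.      0.0079] turn -0.003
[ 0.3754912   0.72654774 -0.06903704]
wrist_force: [-7.0, 3.8, 22.0]
width: 0.64
grip_force: 37.4
t 32.975 pos [ 0.543  -0.277   0.1216] yaw 4.28 tilt [ 0.002 -0.003] F [-7.   3.8 22. ] w 54.4 delta [-0.0094 -0.0002  0.0076] turn -0.002
[0.46787636 1.69602055 0.0399563 ]
```

```bash
echo '[[[0,0,-0.0035,0],[0,0,0,0]]]' > path.dat && python3 -m jog path.dat |tail -3
cat > chk.py <<'E'
from ov import *
from scipy.optimize import minimize
s=bot.read_state()["tool_pos"]; go(.5426,-.2758,.115,4.4)
d=np.array([.0767,-.9971,0]);e=np.array([.9971,.0767,0])
O=np.array([.5385,-.222,.022])
def pp(off,th):  # plate with bottom mid-thickness at pocket(x,z)=off
    c,sn=np.cos(np.radians(70)),np.sin(np.radians(70));a0=d*c+np.array([0,0,sn]);n0=-d*sn+np.array([0,0,c])
    b=O-n0*off[0]+a0*off[1]
    c,sn=np.cos(np.radians(th)),np.sin(np.radians(th));a=d*c+np.array([0,0,sn]);n=-d*sn+np.array([0,0,c])
    return b+a*.065-n*.005,a,e,n
for cm in("scene","top"):
    im=bot.read_camera(cm); cv2.imwrite(f"pics/x_{cm}.png",im[:,:,::-1])
    for t in("plate_handle","jig_plate"):
        for r in bot.regions_of(cm,t)[:3]: print(cm,t,"box",np.round(r["box"],1),round(r["conf"],2),r["pixels"].sum(),np.round(np.argwhere(r["pixels"]).mean(0),1))
        for r in bot.spot_point(cm,t)[:3]: print(cm,t,"spot",np.round(r["pixel"],1),round(r["conf"],2))
    for off,th in (((4,0),70),((0,0),70),((0,6),70),((0,6),66),((4,16),70)):
        o=pp(np.array(off)/1e3,th); print(off,th,"handle",np.round(proj(cm,o[0]+o[3]*.027),1),"top corners",[np.round(proj(cm,o[0]+o[1]*.065+o[2]*y+o[3]*.01),1) for y in(-.028,.028)])
E
python3 chk.py
```

```text
wrist_force: [-2.6, -0.1, 9.4]
width: 0.642
grip_force: 36.4
t 33.225 pos [ 0.5427 -0.277   0.122 ] yaw 4.25 tilt [ 0.002 -0.002] F [-2.6 -0.1  9.4] w 54.5 delta [ 0.0013 -0.0001  0.007 ] turn -0.003
scene plate_handle box [356.2 258.4 394.5 303.9] 0.57 419 [278.4 371.8]
scene plate_handle spot [273.6 368. ] 0.62
scene jig_plate box [355.2 260.8 393.9 297.5] 0.87 328 [277.2 373. ]
scene jig_plate spot [281.4 373.1] 0.76
scene jig_plate spot [299.9 363.6] 0.56
scene jig_plate spot [253.5 386.5] 0.54
(4, 0) 70 handle [275.5 368.2] top corners [array([265.6, 370. ]), array([257.4, 391.3])]
(0, 0) 70 handle [274.2 367.1] top corners [array([264.2, 368.8]), array([256. , 390.1])]
(0, 6) 70 handle [272.4 367.8] top corners [array([262.3, 369.6]), array([254.1, 390.9])]
(0, 6) 66 handle [273.6 369.2] top corners [array([265.4, 372.2]), array([257.2, 393.6])]
(4, 16) 70 handle [270.8 370. ] top corners [array([260.4, 372. ]), array([252.2, 393.4])]
top plate_handle box [421.7 213.8 459.3 243.8] 0.6 728 [228.3 440.8]
top plate_handle spot [228.  431.2] 0.72
top jig_plate box [420.9 207.9 458.5 245.3] 0.93 717 [228.  440.8]
top jig_plate box [257.4 173.5 268.4 201.2] 0.51 184 [186.8 263.2]
top jig_plate spot [222.9 445. ] 0.55
(4, 0) 70 handle [229.  433.3] top corners [array([237.2, 457.4]), array([211.6, 454.2])]
(0, 0) 70 handle [229.1 431.7] top corners [array([237.3, 455.8]), array([211.7, 452.7])]
(0, 6) 70 handle [228.7 433.1] top corners [array([236.9, 457.3]), array([211.2, 454.2])]
(0, 6) 66 handle [228.6 435.2] top corners [array([236.7, 460.9]), array([211. , 457.8])]
(4, 16) 70 handle [228. 437.] top corners [array([236.2, 461.6]), array([210.3, 458.4])]
```

```bash
echo '[[[-0.002,0,0,0],[0,0,0,0]]]' > path.dat && python3 -m jog path.dat - 20 |tail -3
echo '[[[-0.002,0,0,0],[0,0,0,0]]]' > path.dat && python3 -m jog path.dat |tail -3
python3 -c "from h import *;go(.5435,-.2758,.115,4.4)"
echo '[[[-0.002,0,0,0],[0,0,0,0]]]' > path.dat && python3 -m jog path.dat |tail -3
echo '[[[-0.002,0,0,0],[0,0,0,0]]]' > path.dat && python3 -m jog path.dat |tail -3
python3 -c "from h import *;go(.5435,-.2758,.115,4.4)"
```

```text
wrist_force: [-3.1, 5.8, 12.8]
width: 0.646
grip_force: 36.6
wrist_force: [-3.0, 12.4, 15.3]
width: 0.644
grip_force: 36.7
t 34.225 pos [ 0.5427 -0.2771  0.1218] yaw 4.2 tilt [0.    0.005] F [-3.  12.4 15.3] w 54.7 delta [0.0012 0.0009 0.0068] turn -0.004
wrist_force: [-4.1, 16.9, 15.5]
width: 0.647
grip_force: 36.5
wrist_force: [-4.4, 22.3, 18.5]
width: 0.646
grip_force: 36.6
t 34.725 pos [ 0.5427 -0.2774  0.1217] yaw 4.17 tilt [-0.001  0.011] F [-4.4 22.3 18.5] w 54.9 delta [0.0014 0.0009 0.0067] turn -0.004
```

```bash
echo '[[[0.007,0,-0.003,0],[0.001,0,-0.004,0],[0,-0.002,0,0],[0,0,0,0]]]' > path.dat && python3 -m jog path.dat |tail -3
python3 -c "from h import *;go(.5435,-.2758,.115,4.4);print(bot.read_state()['torque'])"
echo '[[[0,0,0.003,0],[0,0,0.003,0],[0,0,0,0]]]' > path.dat && python3 -m jog path.dat |tail -3
python3 -c "from h import *;go(.5435,-.2758,.115,4.4);print(bot.read_state()['torque'])"
python3 - <<'E'
from ov import *
import sys
t=cv2.imread("pics/top0.png"); h=cv2.cvtColor(t,cv2.COLOR_BGR2HSV)
m=((h[...,0]>100)&(h[...,0]<125)&(h[...,1]>120)&(h[...,2]>70)); m[:205]=0;m[245:]=0;m[:,:440]=0;m[:,500:]=0
p=np.argwhere(m);print("blue",len(p),p.min(0),p.max(0),p.mean(0),"hi end",p[p[:,1]>np.percentile(p[:,1],80)].mean(0))
d=np.array([.0767,-.9971,0]);e=np.array([.9971,.0767,0])
c,sn=np.cos(np.radians(70)),np.sin(np.radians(70));a=d*c+np.array([0,0,sn]);n=-d*sn+np.array([0,0,c])
O=np.array([.5385,-.222,.022])+d*.085
o=O+a*.065-n*.009
print("pred",[np.round(proj("top",o+a*x+n*z),1) for x in(-.038,.038) for z in(.02,.034)])
E
```

```text
wrist_force: [2.2, -0.5, -3.5]
width: 0.641
grip_force: 35.3
t 35.225 pos [ 0.5398 -0.2764  0.1263] yaw 4.21 tilt [-0.  0.] F [ 2.2 -0.5 -3.5] w 54.5 delta [0.0003 0.0037 0.0113] turn -0.003
[-0.35123481 -0.24081144  0.01844257]
wrist_force: [-1.0, -3.3, 3.5]
width: 0.644
grip_force: 35.6
t 35.6 pos [ 0.5402 -0.2771  0.122 ] yaw 4.25 tilt [ 0.    -0.002] F [-1.  -3.3  3.5] w 54.8 delta [0.0011 0.0034 0.007 ] turn -0.003
[-0.55303926  0.414835    0.0869249 ]
blue 140 [220 460] [231 482] [225.55 471.2 ] hi end [223.5652 480.2174]
pred [array([227.7, 463.8]), array([228. , 458.6]), array([222.7, 483.4]), array([223. , 478.1])]
```

```bash
echo '[[[0,0.001,-0.002,0],[0.004,0,0,0],[0.004,0,0,0],[0.003,0,0,0],[0,0,0,0]]]' > path.dat && python3 -m jog path.dat |tail -3
python3 -c "from h import *;go(.5435,-.2758,.115,4.4);print(bot.read_state()['torque'])"
echo '[[[0.004,0,0.002,0],[0,0,0.002,0],[0,0,0,0]]]' > path.dat && python3 -m jog path.dat |tail -3
python3 -c "from h import *;go(.5435,-.2758,.115,4.4);print(bot.read_state()['torque'])"
```

```text
wrist_force: [-1.9, -6.3, 5.2]
width: 0.646
grip_force: 36.9
t 36.225 pos [ 0.5411 -0.2664  0.1245] yaw 4.29 tilt [ 0.002 -0.004] F [-1.9 -6.3  5.2] w 54.9 delta [-0.0095  0.0017  0.0095] turn -0.002
[-1.26123643  0.40386403  0.14390855]
wrist_force: [-6.0, -12.7, 16.3]
width: 0.646
grip_force: 38.4
t 36.6 pos [ 0.5417 -0.2658  0.124 ] yaw 4.36 tilt [ 0.005 -0.01 ] F [ -6.  -12.7  16.3] w 54.9 delta [-0.01    0.001   0.0092] turn -0.001
[-2.03382079  1.55845473  0.35342921]
```

```bash
echo '[[[-0.007,0,-0.002,0],[-0.004,0,0,0],[-0.004,0,0,0],[0,0,0,0]]]' > path.dat && python3 -m jog path.dat |tail -3
python3 -c "from h import *;go(.5435,-.2758,.115,4.4);print(bot.read_state()['torque'])"
echo '[[[-0.003,0,0,0],[-0.002,0,0.001,0],[0,0,0,0]]]' > path.dat && python3 -m jog path.dat |tail -3
python3 -c "from h import *;go(.5435,-.2758,.115,4.4);print(bot.read_state()['torque'])"
```

```text
wrist_force: [0.6, 5.2, 4.8]
width: 0.649
grip_force: 36.7
t 37.1 pos [ 0.5416 -0.2738  0.1205] yaw 4.2 tilt [0.    0.004] F [0.6 5.2 4.8] w 55.1 delta [-0.0021  0.0017  0.0055] turn -0.004
[ 1.10986694 -0.34669391 -0.0923122 ]
wrist_force: [-0.1, 14.0, 8.7]
width: 0.647
grip_force: 36.7
t 37.475 pos [ 0.5416 -0.2757  0.1194] yaw 4.18 tilt [-0.001  0.009] F [-0.1 14.   8.7] w 55.0 delta [-0.0003  0.0019  0.0044] turn -0.004
[ 2.41729781 -0.23366464 -0.23342879]
```

```bash
echo '[[[0.004,0,0.002,0],[0,0,0.002,0],[0,0,0,0]]]' > path.dat && python3 -m jog path.dat |tail -3
python3 -c "from h import *;go(.5435,-.2758,.115,4.4);print(bot.read_state()['torque'])"
echo '[[[0,0,0.002,0],[0,0,0,0],[0,0,0,0]]]' > path.dat && python3 -m jog path.dat |tail -3
python3 chk.py
```

```text
wrist_force: [-4.1, 5.7, 20.6]
width: 0.647
grip_force: 37.8
t 37.85 pos [ 0.542  -0.2756  0.1193] yaw 4.27 tilt [0.001 0.002] F [-4.1  5.7 20.6] w 55.0 delta [-0.0003  0.0015  0.0043] turn -0.002
[ 1.24640439  1.16172784 -0.02886253]
wrist_force: [-7.5, 8.1, 28.4]
width: 0.646
grip_force: 38.3
t 38.225 pos [ 0.5422 -0.2758  0.1189] yaw 4.27 tilt [0.002 0.001] F [-7.5  8.1 28.4] w 54.9 delta [0.     0.0004 0.0039] turn -0.002
scene plate_handle box [358.1 261.7 394.5 302.2] 0.74 338 [279.3 370.9]
scene plate_handle box [339.1 269.1 434.7 357.4] 0.49 3975 [313.8 389.1]
scene plate_handle spot [274.6 369.3] 0.8
scene plate_handle spot [198.7 317.1] 0.29
scene jig_plate box [354.9 260.3 394.4 297.8] 0.9 321 [280.2 370.2]
scene jig_plate spot [283.6 374.7] 0.83
(4, 0) 70 handle [275.5 368.2] top corners [array([265.6, 370. ]), array([257.4, 391.3])]
(0, 0) 70 handle [274.2 367.1] top corners [array([264.2, 368.8]), array([256. , 390.1])]
(0, 6) 70 handle [272.4 367.8] top corners [array([262.3, 369.6]), array([254.1, 390.9])]
(0, 6) 66 handle [273.6 369.2] top corners [array([265.4, 372.
[... 162 characters left out ...]
.9] 0.94 667 [228.4 440.7]
top plate_handle spot [225.1 429.7] 0.79
top plate_handle spot [160.3 191. ] 0.38
top jig_plate box [185.3 243.3 202.8 258.2] 0.73 211 [252.  192.7]
top jig_plate spot [226.7 441.3] 0.66
top jig_plate spot [237.  426.4] 0.15
(4, 0) 70 handle [229.  433.3] top corners [array([237.2, 457.4]), array([211.6, 454.2])]
(0, 0) 70 handle [229.1 431.7] top corners [array([237.3, 455.8]), array([211.7, 452.7])]
(0, 6) 70 handle [228.7 433.1] top corners [array([236.9, 457.3]), array([211.2, 454.2])]
(0, 6) 66 handle [228.6 435.2] top corners [array([236.7, 460.9]), array([211. , 457.8])]
(4, 16) 70 handle [228. 437.] top corners [array([236.2, 461.6]), array([210.3, 458.4])]
```

```bash
echo '[[[0.001,0,-0.004,0],[0,0,0,0]]]' > path.dat && python3 -m jog path.dat |tail -3
python3 -c "from h import *;go(.5435,-.2758,.115,4.4)"
echo '[[[0,0,0,0],[0,0,0,0],[0,0,0,0]]]' > path.dat && python3 -m jog path.dat 0.75 |tail -3
echo '[[[0,0,0,0],[0,0,0,0],[0,0,0,0]]]' > path.dat && python3 -m jog path.dat 0.9 |tail -3
python3 chk.py
```

```text
wrist_force: [-1.6, 2.6, 10.7]
width: 0.647
grip_force: 36.9
t 38.975 pos [ 0.5419 -0.275   0.1195] yaw 4.26 tilt [0.002 0.001] F [-1.6  2.6 10.7] w 55.0 delta [-0.0009  0.0015  0.0045] turn -0.002
wrist_force: [-1.0, -0.6, 0.5]
width: 0.751
grip_force: 0.0
wrist_force: [-0.5, 0.5, -0.2]
width: 0.899
grip_force: 0.0
t 39.725 pos [ 0.541  -0.276   0.1179] yaw 4.24 tilt [-0.  0.] F [-0.5  0.5 -0.2] w 76.5 delta [0.0001 0.0016 0.0029] turn -0.003
scene plate_handle box [354.  258.8 393.9 304.4] 0.97 465 [276.9 372.3]
scene plate_handle spot [275.  366.7] 0.93
scene plate_handle spot [243.9 307.8] 0.36
scene plate_handle spot [308.4 365.1] 0.31
scene jig_plate box [352.7 257.7 394.1 300.8] 0.71 415 [275.9 373. ]
scene jig_plate spot [283.  370.8] 0.93
(4, 0) 70 handle [275.5 368.2] top corners [array([265.6, 370. ]), array([257.4, 391.3])]
(0, 0) 70 handle [274.2 367.1] top corners [array([264.2, 368.8]), array([256. , 390.1])]
(0, 6) 70 handle [272.4 367.8] top corners [array([262.3, 369.6]), array([254.1, 390.9])]
(0, 6) 66 handle [273.6 369.2] top corners [array([265.4, 372.2]), array
[... 155 characters left out ...]
 0.86 709 [228.7 440.2]
top plate_handle spot [227.9 429.1] 0.91
top plate_handle spot [228.  439.9] 0.48
top plate_handle spot [178.9 259.9] 0.39
top jig_plate box [423.4 209.  457.5 244.7] 0.98 753 [228.8 440.3]
top jig_plate spot [228.  444.5] 0.79
(4, 0) 70 handle [229.  433.3] top corners [array([237.2, 457.4]), array([211.6, 454.2])]
(0, 0) 70 handle [229.1 431.7] top corners [array([237.3, 455.8]), array([211.7, 452.7])]
(0, 6) 70 handle [228.7 433.1] top corners [array([236.9, 457.3]), array([211.2, 454.2])]
(0, 6) 66 handle [228.6 435.2] top corners [array([236.7, 460.9]), array([211. , 457.8])]
(4, 16) 70 handle [228. 437.] top corners [array([236.2, 461.6]), array([210.3, 458.4])]
```

```bash
echo '[[[0,0,-0.03,0],[0,0,-0.05,0],[0,0,-0.06,0],[0,0,-0.03,0],[0,0,0,0]]]' > path.dat && python3 -m jog path.dat >/dev/null
echo '[[[0.05,-0.03,0,0],[0.05,-0.03,0,0],[0.05,-0.03,0,0],[0.05,-0.03,0,0],[0,0,0,0]]]' > path.dat && python3 -m jog path.dat |tail -3
python3 - <<'E'
from ov import *
d=np.array([.0767,-.9971,0]);e=np.array([.9971,.0767,0]);O=np.array([.5380,-.222,.022])
c,sn=np.cos(np.radians(70)),np.sin(np.radians(70));a=d*c+np.array([0,0,sn]);n=-d*sn+np.array([0,0,c])
for cm in("scene","top"):
    im=bot.read_camera(cm); cv2.imwrite(f"pics/y_{cm}.png",im[:,:,::-1])
    for r in bot.regions_of(cm,"jig_plate")[:2]: print(cm,"box",np.round(r["box"],1),round(r["conf"],2),r["pixels"].sum(),np.round(np.argwhere(r["pixels"]).mean(0),1))
    for t in("plate_handle","jig_plate"):
      for r in bot.spot_point(cm,t)[:2]: print(cm,t,"spot",np.round(r["pixel"],1),round(r["conf"],2))
    print("pred origin",np.round(proj(cm,O+a*.065-n*.009),1),"handle",np.round(proj(cm,O+a*.065+n*.018),1))
    for nm,off in(("front",0),("rear",.085)): print(nm,"top-edge corners",[np.round(proj(cm,O+d*off+a*.13-n*.009+e*y+n*z),1) for y in(-.028,.028) for z in(0,.01)])
    # bright top end face of each plate (white): bounding of bright pixels near rack
    g=cv2.cvtColor(im,cv2.COLOR_RGB2GRAY)
    print()
for t,cm in(("union","scene"),("union","top"),("finished_union","top"),("strap_knob","top"),("tape_reel","top"),("oil_can","top"),("driver","top"),("grease","top")):
    print(t,cm,[(np.round(r["pixel"],1),round(r["conf"],2)) for r in bot.spot_point(cm,t)[:2]])
E
```

```text
wrist_force: [1.0, -0.3, -0.4]
width: 0.897
grip_force: 0.0
scene box [354.4 258.4 395.1 300. ] 0.56 592 [275.3 371.5]
scene box [286.5 298.5 304.3 358.1] 0.52 417 [336.7 296.1]
scene plate_handle spot [275.8 368. ] 0.97
scene plate_handle spot [242.6 308.7] 0.54
scene jig_plate spot [285.8 372.2] 0.66
pred origin [284.7 375.3] handle [275.6 368. ]
front top-edge corners [array([269.2, 372.6]), array([265.6, 369.8]), array([260.8, 394. ]), array([257.4, 391.1])]
rear top-edge corners [array([289.4, 401.1]), array([285.5, 397.9]), array([279.9, 423. ]), array([276.2, 419.8])]

top box [423.9 210.7 461.5 245.5] 0.79 883 [228.8 441.7]
top plate_handle spot [225.4 430.9] 0.69
top jig_plate spot [227.1 443.2] 0.94
pred origin [228.7 443.6] handle [229.3 433.3]
front top-edge corners [array([237.1, 461.3]), array([237.4, 457.4]), array([211.6, 458.2]), array([211.8, 454.2])]
rear top-edge corners [array([233.4, 500.3]), array([233.6, 496.4]), array([207.9, 496.9]), array([208.1, 493.1])]

union scene [(array([220., 253.]), 0.65), (array([300. , 362.4]), 0.25)]
union top [(array([251.5, 197. ]), 0.52)]
finished_union top [(array([204.6, 170.3]), 0.68), (array([227. , 429.4]), 0.63)]
strap_knob top [(array([164.3, 354.1]), 0.7), (array([177.7, 261.4]), 0.68)]
tape_reel top [(array([306.7, 298.6]), 0.71), (array([260. , 344.4]), 0.15)]
oil_can top [(array([234.9, 424.5]), 0.73), (array([163.8, 349.9]), 0.58)]
driver top []
grease top [(array([159.4, 188.1]), 0.88)]
```

With the arm clear, the plate's measured handle and edges fall within about a pixel of where they should be when filed home: handle at (275.8,368.0) against (275.6,368.0), and far edge at column 461.5 against 461.3. Handing in.

```bash
python3 -c "
from workcell import bot
print(bot.finish_job())"
```

```text
the job is handed in; nothing more can be done
None
```

I handed the job in at about 41 s of 69 s: the strap is swung clear, the plate was parked on the cradle, the union was set down upright in the tray, and the plate is filed home in the front pocket with its handle to the front, as far as the cameras show; I didn't recheck the screwdriver at the end because the top camera didn't find it.

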